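# Turn the shaft's flat to the driver cradle and hold the collar on it

## Task

Pinch the bare upright shaft across its milled flat and turn it until the flat faces the driver cradle on the stand. Then fit the collar with the set screw over the shaft, its screw on the flat, and push it down against the sprung washer as far as it goes. Finish still gripping the collar and holding it down there, so that I can tighten the screw; leave everything else on the bench where it is.

Things in the scene. Friction and masses are not known exactly. Their poses are not given: they have to be found in the camera images.
- stand: Fixed aluminium spindle stand: base plate 140 x 100 x 12 mm, with a round housing (33 mm across, 52 mm at its foot) in the middle. Origin: centre of the plate's underside, on the bench and on the vertical shaft axis; z up. The driver cradle stands toward its own -x.
- cradle (a point): Middle of the driver cradle: a small grooved block on the stand's plate, 24 mm long and 18 mm wide, reaching from 41 to 65 mm from the shaft axis on the stand's -x side; its top is 42 mm above the bench. This point lies in the groove, 53 mm from the axis, 41 mm above the bench.
- shaft (a joint): Angle of the upright steel shaft about its axis, rad, counter-clockwise from above positive; stops at -2.6 and 2.6. 0: the flat faces the cradle (stand's -x). Light friction (about 0.06 N m): it stays where it is left.
- flat (a point): The milled flat (shaft_land), 16.5 mm wide, along one side of the 24 mm round shaft: 20 mm across flat and round back. Bare shaft from the washer up to its top, 78 mm above the bench (top edge chamfered 2.5 mm). Origin: middle of the flat's face, 8 mm from the shaft axis, 50 mm above the bench; its x axis points straight out of the flat, z up.
- washer (a joint): How far the sprung brass washer (33 mm across, round the shaft) is pressed down, m: 0 when free (its top 33 mm above the bench), 0.005 at its stop (28 mm above the bench). Takes about 3 N to start and 8 N to hold at the stop; it lifts the collar again when let go.
- collar: Loose aluminium shaft collar, about 0.11 kg, flat on the bench: 22 mm high, 40 mm outside, with two 22 mm long grip faces 44 mm apart, square to its y axis. D-shaped bore, open at both ends: radius 13.1 mm, flat side 9.1 mm from the axis toward its +x. Origin: centre of the underside; z up along the bore; the set screw sticks out toward its +x.
- screw (a point): Outer end of the collar's set screw: a small round screw head 9.6 mm across sticking out of the collar's +x side; this point is 30 mm from the collar's axis, 11 mm above its underside.
- spacer: Bystander: plain round spacer ring, 40 mm across, 22 mm high, round bore of 26 mm, no screw and no grip faces. Origin: centre of the underside.
- weight_big: Bystander: brass weight with a knob, 22 mm across, 34 mm high. Origin: underside.
- weight_mid: Bystander: brass weight with a knob, 18 mm across, 27 mm high. Origin: underside.
- vial: Bystander: small glass vial with a cap, 21 mm across, 52 mm high. Origin: underside.
- dish: Bystander: small closed petri dish, 63 mm across, 15 mm high. Origin: underside.
- driver: Bystander: screwdriver lying on the bench, 160 mm long, along its own x axis. Origin: middle, underside.
There are look-alikes about, which are no part of the job. Leave any green or yellow look-alike of the collar alone.

How it is judged (in metres and radians):
On the way, in this order (a step that is already met when the one before it is completed fails the run):
1. the fingers press on the shaft's flat while it faces the cradle within 0.2 rad (value of joint shaft between -0.2 and 0.2 rad and contact force between the fingers and shaft_land above 2 N), for 0.2 s.
2. the collar is on the shaft, screw toward the cradle, at most 12 mm above the free washer (horizontal distance between collar and stand below 0.003 m and angle between collar's own z axis and vertical below 0.08 rad and x of screw in the frame of stand below -0.025 m and y of screw in the frame of stand between -0.007 and 0.007 m and z of collar in the frame of stand below 0.045 m), for 0.1 s.
At the end, for the whole second after the job is handed in: The fingers still hold the collar (more than 5 N); it is upright on the shaft axis (within 3 mm), its screw end within 7 mm of the cradle's line, the flat within 0.2 rad of facing the cradle, and the washer is pressed down more than 3.5 of its 5 mm (horizontal distance between collar and stand below 0.003 m and angle between collar's own z axis and vertical below 0.08 rad and x of screw in the frame of stand below -0.025 m and y of screw in the frame of stand between -0.007 and 0.007 m and value of joint shaft between -0.2 and 0.2 rad and z of collar in the frame of stand below 0.0305 m and value of joint washer above 0.0035 m and contact force between the fingers and collar above 5 N); the arm keeps its last pose, push and grip.
It fails at once if a bystander (spacer ring, weights, vial, dish, screwdriver) is moved more than 20 mm (distance of any of spacer, weight_big, weight_mid, vial, dish, driver from where it was at the start of the episode above 0.02 m).
It also fails if it takes over 61 s, if anything falls off the work surface, if the arm or the gripper's body presses on something with over 40 N, if the wrist force passes 120 N, or if a joint passes its speed limit or range.

## Robot

A 6-joint arm with a two-finger parallel gripper is mounted at the origin on a cart in front of the work surface, level with it; the furniture and walls round the work are solid. World frame = base frame: x ahead of the robot, y to its left, z up, the work surface at z = 0. Lengths are in mm, angles in rad, forces in N, time in s.
With the tool pointing down it reaches from about 300 to 775 mm from the base axis. Payload 14.6 kg.
Tool frame: the origin (TCP) lies midway between the tips of the shut fingers; the grasp point (between the pads) lies 19 mm behind it (r.tcp_to_grasp is the distance from the TCP to the grasp point, in mm); z points along the fingers, x is the direction in which the jaws open and shut, and the axes are right-handed (so a half turn about z gives the same grasp; the last joint's range is limited). The gripper opens to 94 mm and grips with 3 to 60 N. Pads are 16 mm wide; open, the fingers measure 119 mm over their backs; the gripper's body (75 mm by 177 mm) begins 78 mm behind the grasp point.
Start: joints at [1.218, 0.3, 1.521, -0, 1.321, -0.067], TCP at [155.056, 527.681, 205.446] pointing down, gripper open.
Joint ranges: [-3.03, 3.03], [-0.79, 2.21], [0.23, 2.52], [-1.04, 4.18], [0, 3.07], [-2.55, 2.55]. Speed limits (rad/s): [2.22, 2.22, 2.57, 3.14, 3.14, 3.14].

## Interface

Orientations are given as a unit quaternion [x, y, z, w].
In Python, from station import r gives the robot as it stands.
- The arm moves only by the tool play_rows, never from a script. Its argument "motion" is a list of rows, each a list of 3 entries, a list of its own where there are three numbers: the opening in per cent of the stroke, from 0 (shut) to 100 (fully open), then the shift along the tool's x, y, z in m, then the turn, a rotation vector about the tool's x, y, z in degrees. In form: [[jaw, [x, y, z], [ax, ay, az]], ...]. A call has 1 to 5 rows; each row shifts and turns the commanded pose from where the row before left it, along the tool's axes as they then stand; what a row does not reach is not made up. A row lasts 1/12 s, in which the tool goes at most 41.7 mm and 7.16 degrees, less where a joint would pass 70% of its speed; a pose out of reach is approached as far as the arm can. A call is refused whole if a number of a shift passes 0.0417 or a number of a turn 7.16, either way. A call with a gripper value outside its range is refused whole. The fingers move at their own pace and stop on an object; "grip_force" is the grip in N (left out, the last holds). Time passes only in rows, so rows that do not move let the fingers close. It gives the time, the measured TCP pose, the force and the opening at its end, in the units of the state.
- r.observe(): the state, without advancing time (a new reading comes with each control period).
- r.camera(name): name is "scene" or "top" or "wrist"; returns a dict with "image" (384x512x3 uint8, red, green, blue), "fx", "fy", "cx", "cy" (pixels), "extrinsics" (4x4, takes a point from camera to world coordinates); the wrist camera has in their place "hand_eye" (4x4, takes a point from camera to tool coordinates, whose origin is the TCP and whose axes are the tool frame's). Camera axes: x right, y up, looking along -z (the intrinsics and any distortion apply to the point x, -y, -z); pixel columns grow to the right and rows downward; lengths in mm; the calibration is good to about 2 mm. A picture is of the moment at which its call begins: read the wrist's pose just before it. There is no depth.
- r.job_done(): hands the job in, once; it reports no verdict.
Trained networks look in a picture, given as the dict that the camera call returned (one of the last four; its "shot" number tells which), for a name from the list of things; names that differ only in an ending like _2 or _b are one class to them, and where a whole thing is asked for, a point or a joint stands for the part that bears it (a point fixed in the world has none). Each returns a list of dicts, best first, with "conf" (0 to 1); they miss things now and then, are a little off and sometimes report something else, mostly with a low value. They report only what shows in the picture. A call takes as long as a camera call. They do not tell look-alikes from the thing itself.
- r.recognise(picture, target): "bbox" ([left, top, right, bottom] in pixels, round what is visible of it).
- r.mark_of(picture, target): "centre" ([column, row] in pixels: a listed point, or the origin of a listed thing).
The state is a dict: "time_s": time; "joint_pos": joint angles; "dq": joint speeds; "tau": joint torques, N m; "position": TCP position; "eef_rot": TCP orientation; "ft_force": force on the tool from outside, world axes, zero at the start; "moment": the same for the moment, N m; "finger_gap": finger opening in mm.
Only numpy, scipy, OpenCV 4.12 (cv2) and the standard library are available. Lean on these libraries where they do the work, as an engineer would, in place of code of your own. Each camera call takes 0.05 s, during which the arm holds its last target.

## Working session

There is one attempt and no reset: what is moved stays moved. The work goes in short steps, Python scripts to look and compute and a tool call to move; the robot and the scene stay as the last step left them, time stands still between calls to the robot, and variables do not carry over. Pictures are saved under pics/ and viewed, and the job is handed in when it is done.

Besides the shell and the picture viewer there is one more tool, called after ">>>" as a command line: name --argument value ..., lists and objects as JSON in quotes. play_rows: Moves the arm, as the interface text tells. Its arguments: {"type":"object","properties":{"motion":{"type":"array"},"grip_force":{"type":"number"}},"required":["motion"]}

```bash
ls; mkdir -p pics; python3 - <<'E'
from station import r
import cv2
print(r.observe())
for n in ("scene","top","wrist"):
    p=r.camera(n); cv2.imwrite(f"pics/{n}0.png",cv2.cvtColor(p["image"],cv2.COLOR_RGB2BGR))
    print(n,p["fx"],p["fy"],p["cx"],p["cy"],p.get("extrinsics",p.get("hand_eye")),[k for k in p])
E
```

```text
pics
{'time_s': 0.0, 'joint_pos': array([ 1.21838614e+00,  3.00456790e-01,  1.52160038e+00,  2.92056399e-05,
        1.32072320e+00, -6.65911915e-02]), 'dq': array([-3.30292754e-04, -6.96025929e-04, -1.04784021e-03, -6.51595338e-04,
       -2.52584684e-06,  2.70059362e-04]), 'tau': array([ 7.18983938e-04, -5.31808376e+01, -3.52740490e+01,  7.08535127e-02,
        2.45311571e-02, -8.36211211e-05]), 'position': array([154.96386762, 527.42941251, 204.88602773]), 'eef_rot': array([ 8.00609084e-01,  5.99186734e-01, -5.05774949e-04,  3.11543076e-04]), 'ft_force': array([-0.89411425, -0.18221902, -0.56765632]), 'moment': array([ 0.04670575, -0.03314668, -0.02763223]), 'finger_gap': 94.03627369742601}
scene 375.0632525409155 375.0632525409155 251.99020946261876 190.17630483096573 [[ 7.80383971e-01  4.22477044e-01 -4.60992413e-01  3.83865121e+01]
 [-6.25191995e-01  5.40906471e-01 -5.62632348e-01 -3.67046176e+02]
 [ 1.16545282e-02  7.27278033e-01  6.86244006e-01  8.39545092e+02]
 [ 0.00000000e+00  0.00000000e+00  0.00000000e+00  1.00000000e+00]] ['image', 'fx', 'fy', 'cx', 'cy', 'extrinsics', 'shot']
top 423.33623895066694 423.33623895066694 258.46687185196583 189.09881397206843 [[ 2.66564691e-02  9.79769243e-01 -1.98347327e-01  3.27249255e+02]
 [-9.99590010e-01  2.81996491e-02  4.95902141e-03  2.42592229e+02]
 [ 1.04520217e-02  1.98133817e-01  9.80119251e-01  1.16293354e+03]
 [ 0.00000000e+00  0.00000000e+00  0.00000000e+00  1.00000000e+00]] ['image', 'fx', 'fy', 'cx', 'cy', 'extrinsics', 'shot']
wrist 297.4563240963914 297.4563240963914 256.9760046743864 189.1938495245438 [[ 9.99999845e-01  5.55549776e-04  4.56051735e-05  4.63053283e-01]
 [ 5.48838073e-04 -9.67005911e-01 -2.54753343e-01 -7.47185003e+01]
 [-9.74276904e-05  2.54753329e-01 -9.67006066e-01 -1.79081823e+02]
 [ 0.00000000e+00  0.00000000e+00  0.00000000e+00  1.00000000e+00]] ['image', 'fx', 'fy', 'cx', 'cy', 'hand_eye', 'shot']
```

View pics/scene0.png

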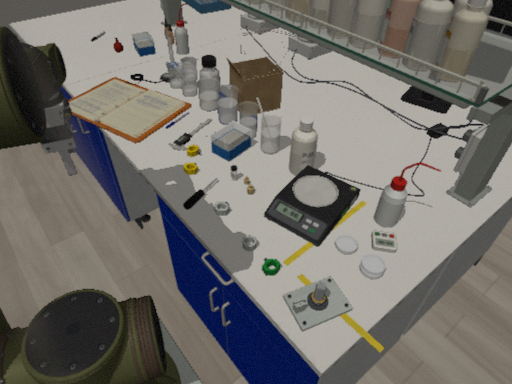

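View pics/top0.png

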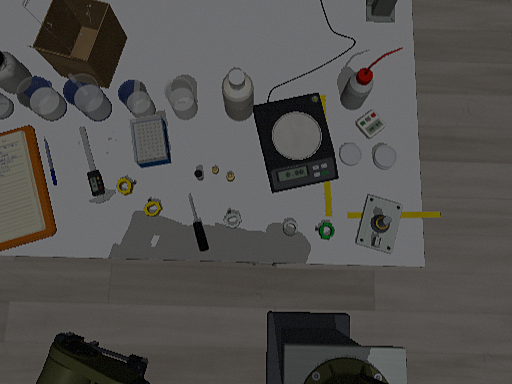

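View pics/wrist0.png

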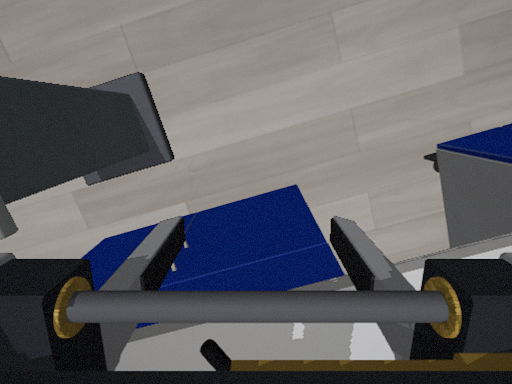

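```bash
cat > h.py <<'E'
from station import r
import cv2, numpy as np
from scipy.spatial.transform import Rotation as R
def tcp():
    o=r.observe(); T=np.eye(4); T[:3,:3]=R.from_quat(o["eef_rot"]).as_matrix(); T[:3,3]=o["position"]; return T
def shot(n):
    T=tcp(); p=r.camera(n); p["E"]=p["extrinsics"] if "extrinsics" in p else T@p["hand_eye"]; p["E"]=np.array(p["E"]); return p
def back(p,uv,z):
    d=p["E"][:3,:3]@np.array([(uv[0]-p["cx"])/p["fx"],-(uv[1]-p["cy"])/p["fy"],-1]); c=p["E"][:3,3]
    return c+d*(z-c[2])/d[2]
def proj(p,X):
    q=p["E"][:3,:3].T@(np.array(X,float)-p["E"][:3,3]); return np.array([p["cx"]-p["fx"]*q[0]/q[2], p["cy"]+p["fy"]*q[1]/q[2]])
def save(p,name,box=None,s=1):
    im=cv2.cvtColor(p["image"],cv2.COLOR_RGB2BGR)
    if box: im=im[box[1]:box[3],box[0]:box[2]]
    if s!=1: im=cv2.resize(im,None,fx=s,fy=s,interpolation=cv2.INTER_CUBIC)
    cv2.imwrite("pics/"+name,im)
E
python3 - <<'E'
from h import *
p=shot("top"); s=shot("scene")
save(p,"topc.png",(180,170,420,260),3); save(s,"scenec.png",(170,150,390,340),3)
hz=dict(stand=0,cradle=41,flat=50,collar=0,screw=11,spacer=0,weight_big=0,weight_mid=0,vial=0,dish=0,driver=0)
for q,nm in((p,"top"),(s,"scene")):
    for t,z in hz.items():
        for d in r.mark_of(q,t)[:4]: print(nm,t,np.round(d["centre"],1),round(d["conf"],2),np.round(back(q,d["centre"],z)[:2],1))
E
```

```text
top stand [377.6 221.1] 0.96 [481.7 -95.4]
top cradle [378.5 239.8] 0.6 [426.5 -84.5]
top flat [380.7 223.6] 0.45 [468.6 -88.9]
top collar [151.2 211. ] 0.74 [492.3 531.7]
top collar [126.3 187.9] 0.61 [555.4 606.1]
top collar [321.3 231.3] 0.54 [449.1  60.7]
top screw [149.6 199.1] 0.75 [523.6 535.9]
top screw [379.4 222.8] 0.65 [475.7 -97. ]
top screw [231.1 209.5] 0.6 [501.  310.4]
top screw [136.2 184.8] 0.53 [562.8 576.1]
top spacer [294.3 228. ] 0.46 [456.2 135.1]
top weight_big [231.5 176.4] 0.55 [596.9 313.6]
top weight_mid [214. 170.] 0.6 [614.  363.8]
top vial [378.6 224.2] 0.56 [473.2 -98. ]
top vial [200.3 174.6] 0.53 [599.5 401.7]
top dish [349.1 152.7] 0.6 [676.2 -19.5]
top dish [382.3 222.4] 0.29 [ 478.5 -108.4]
top dish [228.7 212.9] 0.21 [493.  317.3]
scene stand [313.8 304.5] 0.73 [465.4 -93.9]
scene cradle [298.9 300. ] 0.91 [425.2 -77. ]
scene flat [319.5 296.2] 0.52 [ 466.1 -103.3]
scene collar [270.6 269.1] 0.8 [449.6  51.2]
scene collar [220.9 210.8] 0.66 [469.1 308. ]
scene collar [192.4 151.3] 0.66 [560.2 616.8]
scene collar [193.4 173.1] 0.58 [497.7 510.9]
scene screw [261.6 259.8] 0.75 [444.7  83.3]
scene screw [224.9 201.2] 0.69 [497.1 325.2]
scene screw [199.8 153.5] 0.67 [567.3 576.7]
scene screw [194.7 162.1] 0.61 [526.7 546.6]
scene spacer [248.4 245.7] 0.5 [451.8 149.5]
scene weight_big [247.3 190.1] 0.43 [590.5 331. ]
scene weight_mid [243.9 184.2] 0.41 [599.3 360.3]
scene vial [236.  177.4] 0.5 [599.1 403.7]
scene dish [345.  246.1] 0.66 [665.6 -20.4]
```

View pics/topc.png

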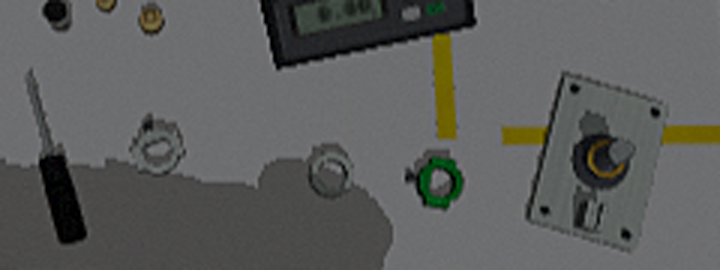

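View pics/scenec.png

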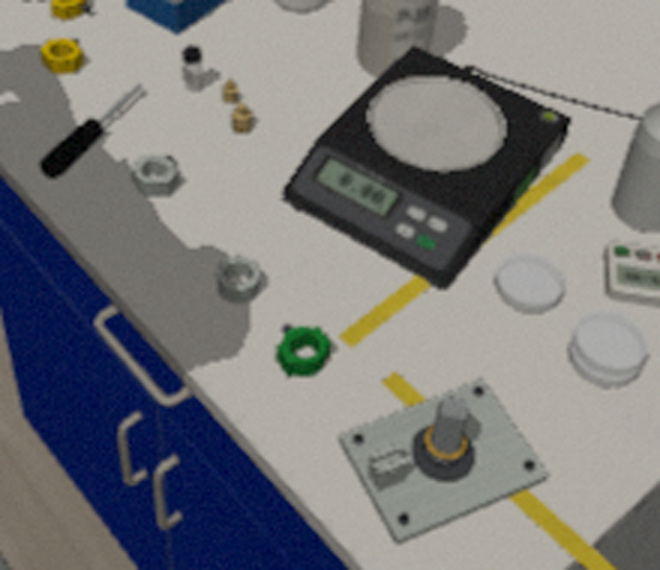

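>>> play_rows --motion '[[100, [-0.012, 0.036, 0], [0, 0, 0]], [100, [-0.012, 0.036, 0], [0, 0, 0]], [100, [-0.012, 0.036, 0], [0, 0, 0]], [100, [-0.012, 0.036, 0], [0, 0, 0]], [100, [-0.012, 0.036, 0], [0, 0, 0]]]'

```text
time_s: 1.77
position: [312.0, 418.1, 205.6]
eef_rot: [0.8, 0.599, 0.0, -0.0]
ft_force: [0.0, 0.1, -0.9]
finger_gap: 93.8
```

>>> play_rows --motion '[[100, [-0.012, 0.036, 0], [0, 0, 0]], [100, [-0.012, 0.036, 0], [0, 0, 0]], [100, [-0.012, 0.036, 0], [0, 0, 0]], [100, [-0.012, 0.036, 0], [0, 0, 0]], [100, [-0.012, 0.036, 0], [0, 0, 0]]]'

```text
time_s: 2.18
position: [468.0, 309.7, 205.6]
eef_rot: [0.801, 0.599, 0.0, 0.0]
ft_force: [-0.0, -0.4, 0.4]
finger_gap: 94.3
```

>>> play_rows --motion '[[100, [0, 0, 0], [0, 0, 0]], [100, [0, 0, 0], [0, 0, 0]]]'

```text
time_s: 2.35
position: [467.6, 309.9, 205.1]
eef_rot: [0.801, 0.598, -0.0, -0.0]
ft_force: [-0.9, -0.4, -0.0]
finger_gap: 93.7
```

```bash
python3 - <<'E'
from h import *
p=shot("wrist"); save(p,"w1.png",None,1.5)
import pickle; pickle.dump({k:p[k] for k in("E","fx","fy","cx","cy","image")},open("w1.pkl","wb"))
for t,z in dict(collar=0,screw=11).items():
    for d in r.mark_of(p,t)[:3]: print(t,np.round(d["centre"],1),round(d["conf"],2),np.round(back(p,d["centre"],z)[:2],1))
print(r.observe()["time_s"])
E
```

```text
collar [253.8 173.3] 0.68 [471.1 304.9]
collar [421.5 139. ] 0.68 [489.4 523.3]
collar [ 68.5 210.2] 0.59 [448.3  48.5]
screw [446.1 162.7] 0.89 [525.4 543.2]
screw [ 86.1 209.6] 0.66 [452.6  79.2]
screw [269.2 190.4] 0.64 [496.4 318.3]
2.5
```

View pics/w1.png

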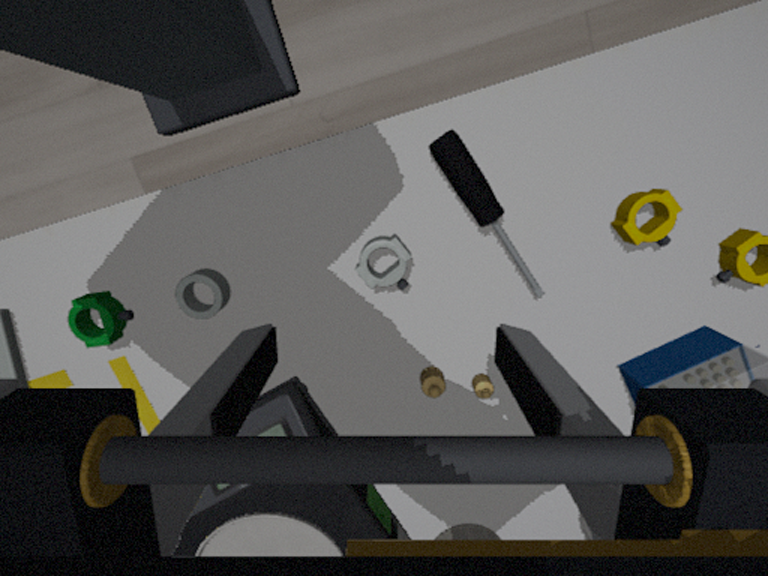

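>>> play_rows --motion '[[60, [-0.035, 0.0107, 0], [0, 0, 0]], [60, [-0.035, 0.0107, 0], [0, 0, 0]], [60, [-0.035, 0.0107, 0], [0, 0, 0]], [60, [-0.035, 0.0107, 0], [0, 0, 0]], [60, [-0.035, 0.0107, 0], [0, 0, 0]]]'

```text
time_s: 2.92
position: [467.7, 127.6, 205.7]
eef_rot: [0.8, 0.6, 0.0, 0.0]
ft_force: [1.1, -0.3, -0.3]
finger_gap: 64.5
```

>>> play_rows --motion '[[60, [-0.035, 0.0107, 0], [0, 0, 0]], [60, [-0.035, 0.0107, 0], [0, 0, 0]], [60, [-0.035, 0.0107, 0], [0, 0, 0]], [60, [-0.035, 0.0107, 0], [0, 0, 0]], [60, [-0.035, 0.0107, 0], [0, 0, 0]]]'

```text
time_s: 3.33
position: [470.2, -55.5, 205.9]
eef_rot: [0.8, 0.6, 0.0, 0.0]
ft_force: [1.7, 1.4, -0.5]
finger_gap: 56.5
```

>>> play_rows --motion '[[60, [-0.035, 0.0107, 0], [0, 0, 0]], [60, [0, 0, 0], [0, 0, 0]], [60, [0, 0, 0], [0, 0, 0]]]'

```text
time_s: 3.58
position: [470.8, -91.8, 205.5]
eef_rot: [0.801, 0.599, 0.0, 0.0]
ft_force: [-0.5, -0.3, -0.7]
finger_gap: 56.2
```

```bash
python3 - <<'E'
from h import *
p=shot("wrist"); save(p,"w2.png",None,1.5); save(p,"w2c.png",(190,110,340,230),5)
import pickle; pickle.dump({k:p[k] for k in("E","fx","fy","cx","cy","image")},open("w2.pkl","wb"))
for t,z in dict(stand=0,cradle=41,flat=50).items():
    for d in r.mark_of(p,t)[:3]: print(t,np.round(d["centre"],1),round(d["conf"],2),np.round(back(p,d["centre"],z)[:2],1))
print(r.observe()["time_s"],r.observe()["position"])
E
```

```text
stand [254. 171.] 0.62 [471.7 -95.6]
cradle [250.  130.6] 0.7 [417.9 -83.9]
flat [246.5 176.7] 0.58 [ 466.2 -102.5]
3.7833 [471.09292072 -90.00738749 205.57187872]
```

View pics/w2c.png

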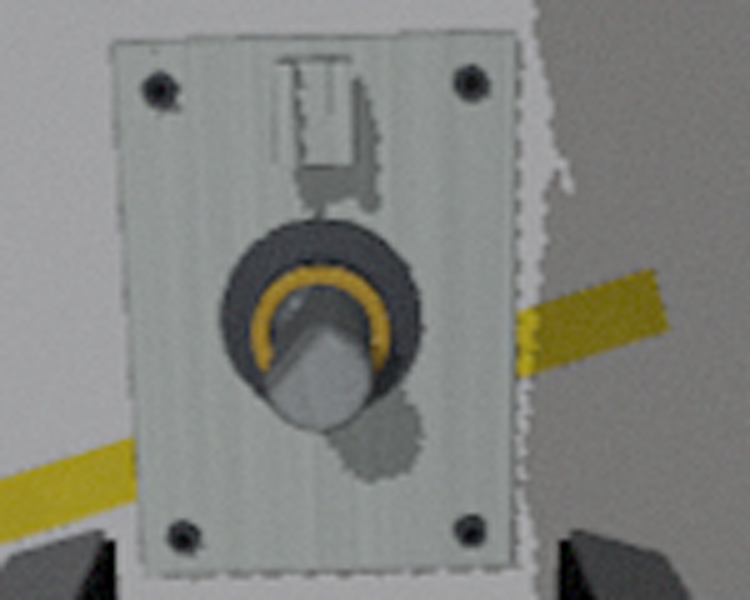

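View pics/w2.png

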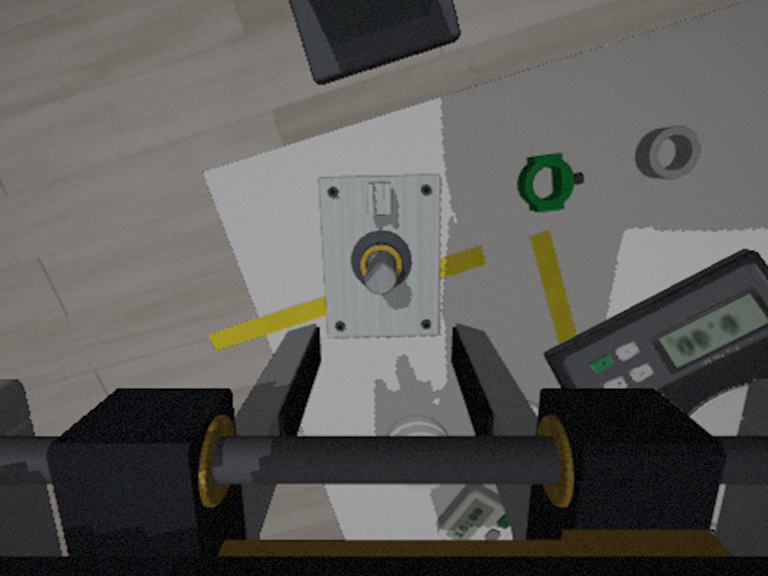

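```bash
cat > ov.py <<'E'
from h import *
import pickle,sys
def poly(p,pts,s,off): return np.array([(proj(p,q)-off)*s+s/2 for q in pts]).round().astype(int)
def stand_xy(c,th,pts):
    a=R.from_euler("z",th).as_matrix(); return [a@np.array(q)+np.array([c[0],c[1],0]) for q in pts]
def circ(rr,z,flat=None,ang=0,off=8):
    t=np.linspace(0,2*np.pi,73); P=np.c_[rr*np.cos(t),rr*np.sin(t)]
    if flat is not None: P[:,0]=np.maximum(P[:,0],-flat)   # flat faces -x at 0
    a=np.array([[np.cos(ang),-np.sin(ang)],[np.sin(ang),np.cos(ang)]]); P=P@a.T
    return np.c_[P,np.full(len(P),z)]
E
python3 - <<'E'
from ov import *
p=pickle.load(open("w2.pkl","rb"))
C=[(112,42),(520,32),(518,568),(142,575)]
W=np.array([back(p,(u/5+190-.1,v/5+110-.1),12)[:2] for u,v in C])
print(W, np.linalg.norm(W-np.roll(W,1,0),axis=1), W.mean(0))
for a,b in((0,3),(1,2)): d=W[a]-W[b]; print("heading of -x",np.degrees(np.arctan2(d[1],d[0])))
for a,b in((0,1),(3,2)): d=W[b]-W[a]; print("y heading",np.degrees(np.arctan2(d[1],d[0])))
a=back(p,(270/5+190,390/5+110),78);b=back(p,(325/5+190,325/5+110),78);print(a,b)
E
```

```text
[[ 392.35436644 -124.82200619]
 [ 418.28436709  -28.85246288]
 [ 552.79612239  -64.62289365]
 [ 526.17674702 -161.59221305]] [138.78212297  99.41085543 139.18669488 100.55665094] [472.40290073 -94.97239394]
heading of -x 164.63606812126216
heading of -x 165.10810726486196
y heading 74.88028455510414
y heading 74.64967311030392
[ 471.62429959 -105.91575282   78.        ] [461.39841743 -90.64955414  78.        ]
```

```bash
python3 - <<'E'
from ov import *
p=pickle.load(open("w2.pkl","rb"))
c=(472.4,-95.0); th=np.radians(-15.2); off=np.array([190,110]); s=5
im=cv2.cvtColor(p["image"],cv2.COLOR_RGB2BGR)[110:230,190:340]; im=cv2.resize(im,None,fx=s,fy=s,interpolation=cv2.INTER_CUBIC)
im=np.clip(im*1.3,0,255).astype(np.uint8)
ims=[]
for a in (40,49,58):
    k=im.copy()
    def dr(pts,col): cv2.polylines(k,[poly(p,stand_xy(c,th,pts),s,off)],True,col,1)
    dr([(-70,-50,12),(70,-50,12),(70,50,12),(-70,50,12)],(0,0,255))
    dr([(-65,-9,42),(-41,-9,42),(-41,9,42),(-65,9,42)],(255,0,0))
    dr(circ(16.5,33),(0,255,0)); dr(circ(9.5,78,5.5,np.radians(a)),(255,0,255)); dr(circ(12,75.5,8,np.radians(a)),(0,255,255))
    ims.append(k[180:500,150:500])
cv2.imwrite("pics/ov2.png",cv2.resize(np.hstack(ims),None,fx=.76,fy=.76)); 
E
```

```text
(no output)
```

View pics/ov2.png

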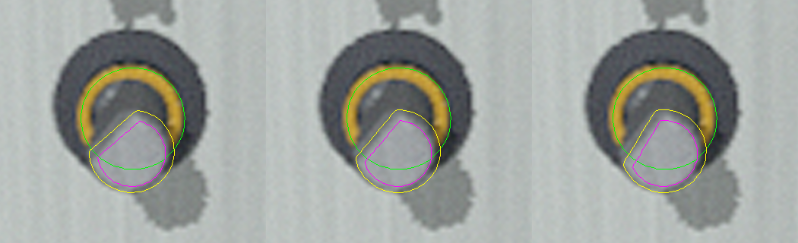

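>>> play_rows --motion '[[45, [0, 0, 0.02], [0, 0, 6.63]], [45, [0, 0, 0.02], [0, 0, 6.63]], [45, [0, 0, 0.02], [0, 0, 6.63]], [45, [0, 0, 0], [0, 0, 6.63]], [45, [0, 0, 0], [0, 0, 6.63]]]'

```text
time_s: 4.2
position: [470.6, -90.1, 144.4]
eef_rot: [0.939, 0.344, -0.001, -0.001]
ft_force: [-0.7, -0.3, 0.7]
finger_gap: 42.3
```

>>> play_rows --motion '[[45, [0, 0, 0], [0, 0, 6.63]], [45, [-0.0017, 0.0049, 0], [0, 0, 0]], [45, [0, 0, 0], [0, 0, 0]], [45, [0, 0, 0], [0, 0, 0]]]'

```text
time_s: 4.53
position: [472.5, -96.2, 145.5]
eef_rot: [0.956, 0.293, 0.0, 0.0]
ft_force: [0.3, 0.3, 0.5]
finger_gap: 42.2
```

```bash
python3 - <<'E'
from ov import *
p=shot("wrist"); o=r.observe()
print(o["time_s"],o["position"],np.degrees(2*np.arctan2(o["eef_rot"][1],o["eef_rot"][0])),o["finger_gap"])
pickle.dump({k:p[k] for k in("E","fx","fy","cx","cy","image")},open("w3.pkl","wb"))
c=(472.4,-95.0); th=np.radians(-15.2); off=np.array([150,80]); s=3
im=cv2.cvtColor(p["image"],cv2.COLOR_RGB2BGR)[80:260,150:380]; im=cv2.resize(im,None,fx=s,fy=s,interpolation=cv2.INTER_CUBIC)
k=np.clip(im*1.3,0,255).astype(np.uint8)
def dr(pts,col): cv2.polylines(k,[poly(p,stand_xy(c,th,pts),s,off)],True,col,1)
a=49
dr([(-70,-50,12),(70,-50,12),(70,50,12),(-70,50,12)],(0,0,255))
dr([(-65,-9,42),(-41,-9,42),(-41,9,42),(-65,9,42)],(255,0,0))
dr(circ(16.5,33),(0,255,0)); dr(circ(9.5,78,5.5,np.radians(a)),(255,0,255)); dr(circ(12,75.5,8,np.radians(a)),(0,255,255))
cv2.imwrite("pics/ov3.png",k)
E
```

```text
4.5833 [472.39334331 -96.2599552  145.50081863] 34.05960216191975 42.460865975186074
```

View pics/ov3.png

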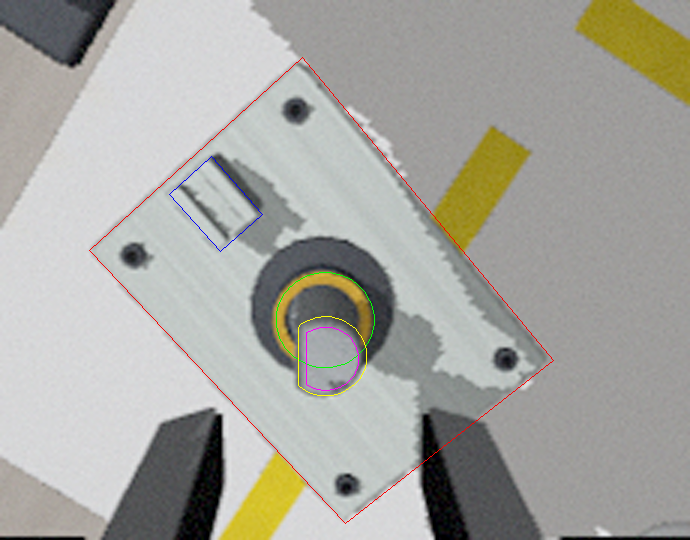

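>>> play_rows --motion '[[45, [0.0007, -0.001, 0.025], [0, 0, 0]], [45, [0, 0, 0.025], [0, 0, 0]], [45, [0, 0, 0.025], [0, 0, 0]], [45, [0, 0, 0.0255], [0, 0, 0]], [45, [0, 0, 0], [0, 0, 0]]]' --grip_force 15

```text
time_s: 5.0
position: [470.1, -94.5, 41.2]
eef_rot: [0.956, 0.292, -0.003, -0.002]
ft_force: [0.0, 0.0, -1.1]
finger_gap: 42.4
```

>>> play_rows --motion '[[0, [0, 0, 0], [0, 0, 0]], [0, [0, 0, 0], [0, 0, 0]], [0, [0, 0, 0], [0, 0, 0]], [0, [0, 0, 0], [0, 0, 0]], [0, [0, 0, 0], [0, 0, 0]]]'

```text
time_s: 5.42
position: [473.9, -95.1, 46.5]
eef_rot: [0.957, 0.291, 0.002, 0.001]
ft_force: [5.7, 5.4, 0.8]
finger_gap: 20.1
```

>>> play_rows --motion '[[0, [0.001, 0, 0], [0, 0, 4.9]], [0, [0, 0, 0], [0, 0, 4.9]], [0, [0, 0, 0], [0, 0, 4.9]], [0, [0, 0, 0], [0, 0, 4.9]], [0, [0, 0, 0], [0, 0, 4.9]]]'

```text
time_s: 5.83
position: [474.4, -95.6, 46.5]
eef_rot: [0.997, 0.08, 0.002, 0.001]
ft_force: [3.7, -6.9, 1.9]
finger_gap: 19.9
```

>>> play_rows --motion '[[0, [0, 0, 0], [0, 0, 4.9]], [0, [0, 0, 0], [0, 0, 4.9]], [0, [0, 0, 0], [0, 0, 4.9]], [0, [0, 0, 0], [0, 0, 4.9]], [0, [0, 0, 0], [0, 0, 4.9]]]'

```text
time_s: 6.25
position: [474.6, -96.3, 46.5]
eef_rot: [0.991, -0.134, 0.002, 0.001]
ft_force: [3.3, -13.8, -0.0]
finger_gap: 19.8
```

>>> play_rows --motion '[[0, [0, 0, 0], [0, 0, 0]], [0, [0, 0, 0], [0, 0, 0]], [0, [0, 0, 0], [0, 0, 0]], [0, [0, 0, 0], [0, 0, 0]], [0, [0, 0, 0], [0, 0, 0]]]'

```text
time_s: 6.67
position: [474.6, -96.3, 46.5]
eef_rot: [0.991, -0.132, 0.002, 0.001]
ft_force: [3.4, -12.0, -0.7]
finger_gap: 19.5
```

```bash
python3 - <<'E'
from ov import *
p=shot("wrist"); o=r.observe()
print(o["time_s"],o["position"],np.degrees(2*np.arctan2(o["eef_rot"][1],o["eef_rot"][0])),o["finger_gap"],o["ft_force"],o["moment"])
c=(472.4,-95.0); th=np.radians(-15.2); s=2;off=np.array([0,0])
im=cv2.cvtColor(p["image"],cv2.COLOR_RGB2BGR); im=cv2.resize(im,None,fx=s,fy=s,interpolation=cv2.INTER_CUBIC)
k=np.clip(im*1.3,0,255).astype(np.uint8)
def dr(pts,col): cv2.polylines(k,[poly(p,stand_xy(c,th,pts),s,off)],True,col,1)
dr([(-70,-50,12),(70,-50,12),(70,50,12),(-70,50,12)],(0,0,255))
dr([(-65,-9,42),(-41,-9,42),(-41,9,42),(-65,9,42)],(255,0,0))
dr(circ(9.5,78,5.5,0),(255,0,255)); dr(circ(12,75.5,8,0),(0,255,255))
cv2.imwrite("pics/ov4.png",k[100:700,110:910])
E
```

```text
6.7167 [474.61574061 -96.30605468  46.51636386] -15.142386210504354 19.581545936582202 [  4.32440571 -11.42469987  -1.51340059] [-2.24802489 -0.41226164 -0.02035295]
```

View pics/ov4.png

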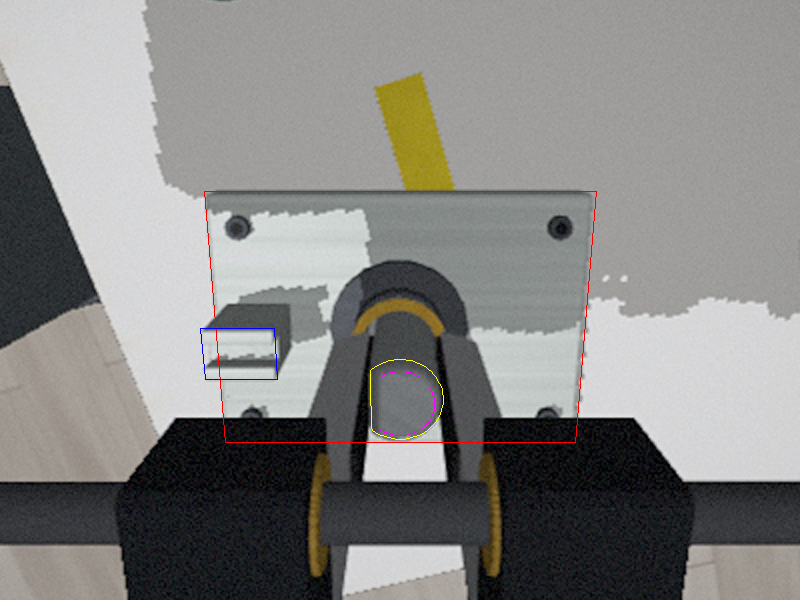

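>>> play_rows --motion '[[42, [0, 0, 0], [0, 0, 0]], [42, [0, 0, 0], [0, 0, 0]], [42, [0, 0, 0], [0, 0, 0]], [42, [0, 0, 0], [0, 0, 0]], [42, [0, 0, 0], [0, 0, 0]]]'

```text
time_s: 7.13
position: [473.2, -94.6, 45.1]
eef_rot: [0.991, -0.132, 0.0, -0.0]
ft_force: [1.1, 0.0, -0.0]
finger_gap: 39.5
```

>>> play_rows --motion '[[42, [0, 0, -0.02], [0, 0, 0]], [42, [0, 0, -0.04], [0, 0, 0]], [42, [0, 0, -0.04], [0, 0, 0]], [42, [0, 0, 0], [0, 0, 0]], [42, [0, 0, 0], [0, 0, 0]]]'

```text
time_s: 7.55
position: [474.0, -94.9, 146.7]
eef_rot: [0.991, -0.132, 0.002, 0.0]
ft_force: [-0.1, -0.9, -0.0]
finger_gap: 39.6
```

```bash
python3 - <<'E'
from ov import *
p=shot("wrist"); o=r.observe()
pickle.dump({k:p[k] for k in("E","fx","fy","cx","cy","image")},open("w5.pkl","wb"))
print(o["time_s"],o["position"],np.degrees(2*np.arctan2(o["eef_rot"][1],o["eef_rot"][0])),o["finger_gap"],o["ft_force"],o["moment"])
c=(472.4,-95.0); th=np.radians(-15.2); s=4;off=np.array([160,100])
im=cv2.cvtColor(p["image"],cv2.COLOR_RGB2BGR)[100:245,160:355]; im=cv2.resize(im,None,fx=s,fy=s,interpolation=cv2.INTER_CUBIC)
k=np.clip(im*1.3,0,255).astype(np.uint8)
def dr(pts,col): cv2.polylines(k,[poly(p,stand_xy(c,th,pts),s,off)],True,col,1)
dr([(-70,-50,12),(70,-50,12),(70,50,12),(-70,50,12)],(0,0,255))
dr([(-65,-9,42),(-41,-9,42),(-41,9,42),(-65,9,42)],(255,0,0))
dr(circ(16.5,33),(0,255,0));dr(circ(9.5,78,5.5,0),(255,0,255)); dr(circ(12,75.5,8,0),(0,255,255))
cv2.imwrite("pics/ov5.png",k)
E
```

```text
7.6 [473.18100523 -94.68210839 145.00587113] -15.14830014032607 39.31560189507675 [ 0.60265864 -0.26424405 -0.40632459] [-0.08361549  0.06430404  0.02532108]
```

View pics/ov5.png

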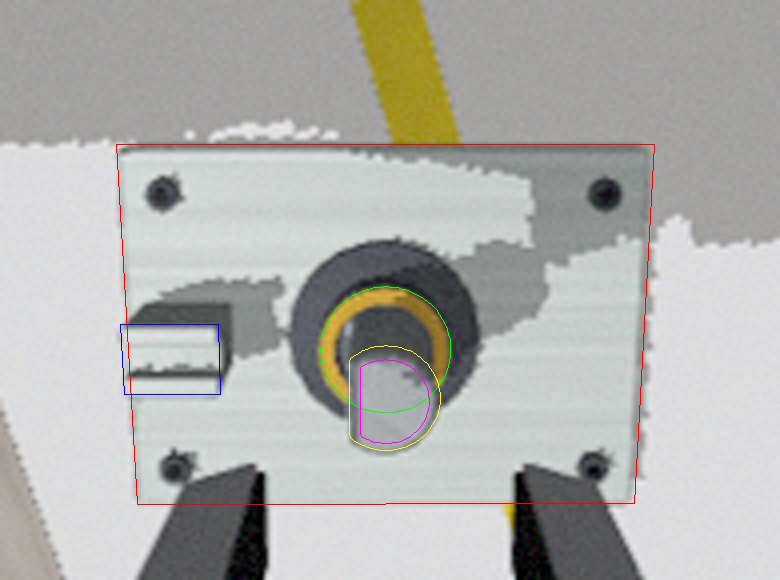

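>>> play_rows --motion '[[66, [-0.0096, -0.035, 0], [0, 0, 0]], [66, [-0.0096, -0.035, 0], [0, 0, 0]], [66, [-0.0096, -0.035, 0], [0, 0, 0]], [66, [-0.0096, -0.035, 0], [0, 0, 0]], [66, [-0.0096, -0.035, 0], [0, 0, 0]]]'

```text
time_s: 8.02
position: [471.5, 88.3, 143.3]
eef_rot: [0.991, -0.132, -0.001, 0.0]
ft_force: [0.6, -0.2, 0.1]
finger_gap: 62.0
```

>>> play_rows --motion '[[66, [-0.0096, -0.035, 0], [0, 0, 0]], [66, [-0.0096, -0.035, 0], [0, 0, 0]], [66, [-0.0096, -0.035, 0], [0, 0, 0]], [66, [-0.0096, -0.035, 0], [0, 0, 0]], [66, [-0.0096, -0.035, 0], [0, 0, 0]]]'

```text
time_s: 8.43
position: [470.9, 269.8, 143.1]
eef_rot: [0.991, -0.132, -0.001, 0.001]
ft_force: [0.9, -0.9, -0.4]
finger_gap: 61.8
```

>>> play_rows --motion '[[66, [-0.0096, -0.035, 0], [0, 0, 0]], [66, [0, 0, 0], [0, 0, 6.7]], [66, [0, 0, 0], [0, 0, 6.7]], [66, [0, 0, 0], [0, 0, 6.7]], [66, [0, 0, 0], [0, 0, 6.7]]]'

```text
time_s: 8.85
position: [471.1, 304.4, 142.7]
eef_rot: [0.933, -0.36, -0.001, 0.001]
ft_force: [0.3, -0.3, 1.0]
finger_gap: 62.3
```

>>> play_rows --motion '[[66, [0, 0, 0], [0, 0, 6.7]], [66, [0, 0, 0], [0, 0, 6.7]], [66, [0, 0, 0], [0, 0, 6.7]], [66, [0, 0, 0], [0, 0, 0]], [66, [0, 0, 0], [0, 0, 0]]]'

```text
time_s: 9.27
position: [471.4, 304.2, 143.5]
eef_rot: [0.858, -0.514, -0.001, 0.001]
ft_force: [-0.3, -0.4, 0.3]
finger_gap: 62.4
```

```bash
python3 - <<'E'
from ov import *
p=shot("wrist"); o=r.observe()
pickle.dump({k:p[k] for k in("E","fx","fy","cx","cy","image")},open("w6.pkl","wb"))
print(o["time_s"],o["position"],np.degrees(2*np.arctan2(o["eef_rot"][1],o["eef_rot"][0])),o["finger_gap"],o["ft_force"],o["joint_pos"])
for t,z in dict(collar=0,screw=11).items():
    for d in r.mark_of(p,t)[:3]: print(t,np.round(d["centre"],1),round(d["conf"],2),np.round(back(p,d["centre"],z)[:2],1))
save(p,"w6.png",(160,80,360,230),4)
E
```

```text
9.3167 [471.53699484 304.29691921 143.8536774 ] -61.810518468271574 62.02615834815258 [ 0.09901412 -0.20351511 -0.10379211] [5.07813377e-01 3.82235213e-01 1.55941488e+00 1.75752486e-05
 1.20170401e+00 1.58660408e+00]
collar [71.4 54.1] 0.84 [496.4 529.3]
collar [254.2 181.3] 0.72 [467.2 306.6]
screw [61.5 18.3] 0.95 [523.2 541.3]
screw [257.3 153.9] 0.84 [497.2 318.7]
```

View pics/w6.png

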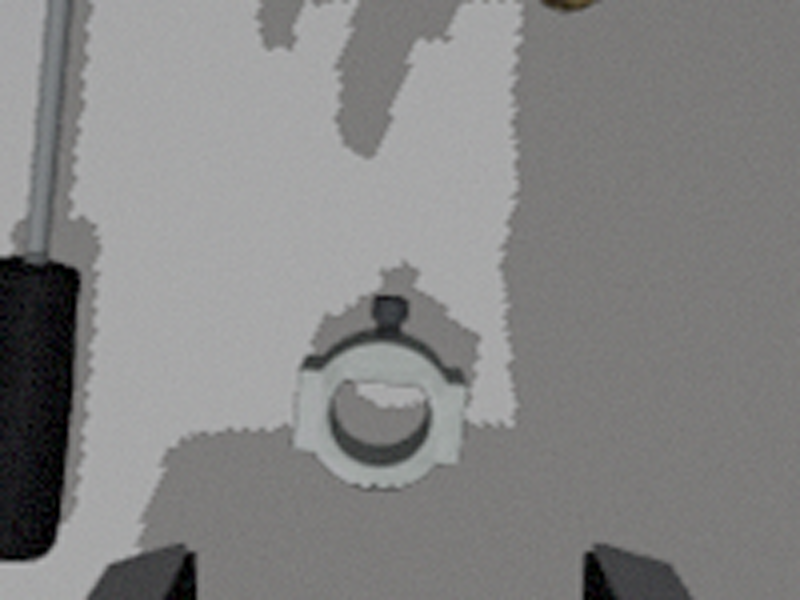

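The grey ring at crop (380,415) has grip faces, a D-bore and a screw at (390,305), so it is the collar. The plain grey ring is the spacer, and the green and yellow ones are look-alikes. Next I refine its pose with an overlay.

```bash
cat > ovc.py <<'E'
from ov import *
def collar_ov(p,c,yaw,z0,name,box,s):
    off=np.array(box[:2]); th=yaw
    im=cv2.cvtColor(p["image"],cv2.COLOR_RGB2BGR)[box[1]:box[3],box[0]:box[2]]; k=cv2.resize(im,None,fx=s,fy=s,interpolation=cv2.INTER_CUBIC)
    k=np.clip(k*1.3,0,255).astype(np.uint8)
    def dr(pts,col): cv2.polylines(k,[poly(p,stand_xy(c,th,pts),s,off)],True,col,1)
    z=z0+22
    dr(circ(20,z),(0,0,255)); dr(circ(13.1,z,9.1,np.pi),(0,255,0))
    dr([(-11,-22,z),(11,-22,z),(11,22,z),(-11,22,z)],(255,0,0))
    dr([(22,-4.8,z0+11),(30,-4.8,z0+11),(30,4.8,z0+11),(22,4.8,z0+11)],(255,0,255))
    cv2.imwrite("pics/"+name,k)
E
python3 - <<'E'
from ovc import *
p=pickle.load(open("w6.pkl","rb"))
collar_ov(p,(469.3,305.5),np.radians(24.5),0,"ovc6.png",(220,130,300,220),6)
E
```

```text
(no output)
```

View pics/ovc6.png

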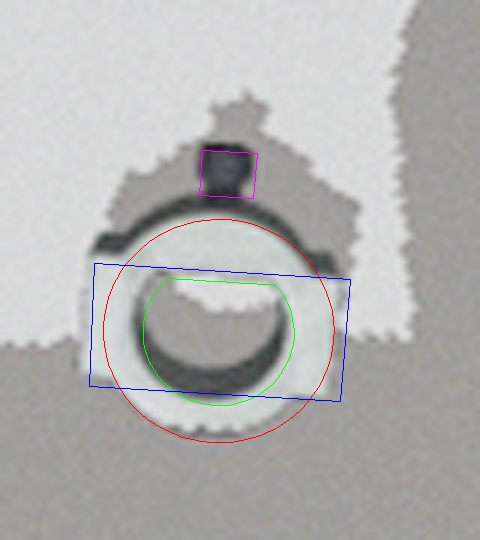

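>>> play_rows --motion '[[66, [-0.0032, 0.0005, 0], [0, 0, 0]], [66, [0, 0, 0.035], [0, 0, 3.7]], [66, [0, 0, 0.035], [0, 0, 0]], [66, [0, 0, 0.035], [0, 0, 0]], [66, [0, 0, 0], [0, 0, 0]]]' --grip_force 30

```text
time_s: 9.83
position: [466.8, 305.5, 33.9]
eef_rot: [0.84, -0.542, -0.002, 0.004]
ft_force: [-0.9, -0.3, -2.2]
finger_gap: 62.0
```

```bash
python3 - <<'E'
from ovc import *
p=shot("wrist"); o=r.observe()
print(o["time_s"],o["position"],np.degrees(2*np.arctan2(o["eef_rot"][1],o["eef_rot"][0])),o["finger_gap"],o["ft_force"])
collar_ov(p,(469.5,306.9),np.radians(24.5),0,"ovc7.png",(180,130,340,280),4)
E
```

```text
9.8833 [468.32859003 306.32575382  37.58241115] -65.69021917944777 61.85144069849651 [ 0.06968682  0.58087826 -0.04455142]
```

View pics/ovc7.png

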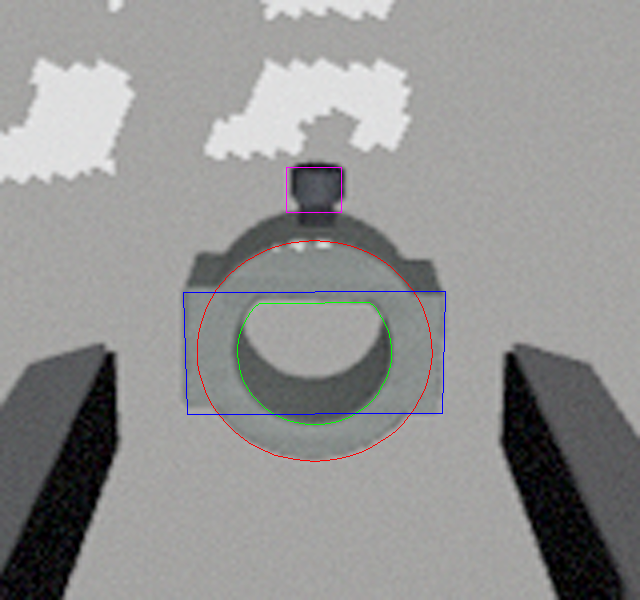

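>>> play_rows --motion '[[66, [0, 0, 0.017], [0, 0, 0]], [66, [0, 0, 0.017], [0, 0, 0]], [66, [0, 0, 0], [0, 0, 0]], [66, [0, 0, 0], [0, 0, 0]]]'

```text
time_s: 10.22
position: [470.5, 307.5, 7.7]
eef_rot: [0.84, -0.543, 0.0, -0.001]
ft_force: [-0.5, -0.2, -0.3]
finger_gap: 62.1
```

>>> play_rows --motion '[[66, [0, 0, 0.003], [0, 0, 0]], [30, [0, 0, 0], [0, 0, 0]], [30, [0, 0, 0], [0, 0, 0]], [30, [0, 0, 0], [0, 0, 0]], [30, [0, 0, 0], [0, 0, 0]]]' --grip_force 40

```text
time_s: 10.63
position: [470.3, 307.2, 3.7]
eef_rot: [0.84, -0.543, 0.0, -0.0]
ft_force: [-1.4, 0.0, 5.4]
finger_gap: 43.5
```

>>> play_rows --motion '[[30, [0, 0, 0], [0, 0, 0]], [30, [0, 0, 0], [0, 0, 0]]]'

```text
time_s: 10.8
position: [470.3, 307.2, 3.7]
eef_rot: [0.84, -0.543, 0.0, -0.0]
ft_force: [-1.6, -0.7, 5.9]
finger_gap: 43.7
```

>>> play_rows --motion '[[30, [0, 0, -0.02], [0, 0, 0]], [30, [0, 0, -0.04], [0, 0, 0]], [30, [0, 0, -0.04], [0, 0, 0]], [30, [0, 0, -0.04], [0, 0, 0]], [30, [0, 0, 0], [0, 0, 0]]]'

```text
time_s: 11.22
position: [472.4, 308.5, 150.9]
eef_rot: [0.84, -0.543, 0.003, -0.005]
ft_force: [1.1, 1.7, -0.4]
finger_gap: 43.6
```

>>> play_rows --motion '[[30, [0, 0, 0], [0, 0, -7]], [30, [0, 0, 0], [0, 0, -7]], [30, [0, 0, 0], [0, 0, -7]], [30, [0, 0, 0], [0, 0, -7]], [30, [0, 0, 0], [0, 0, -7]]]'

```text
time_s: 11.63
position: [469.9, 307.0, 142.6]
eef_rot: [0.965, -0.262, -0.0, 0.0]
ft_force: [-0.1, -0.4, -0.6]
finger_gap: 43.7
```

>>> play_rows --motion '[[30, [0, 0, 0], [0, 0, -7]], [30, [0, 0, 0], [0, 0, -7]], [30, [0, 0, 0], [0, 0, -7]], [30, [0, 0, 0], [0, 0, -7]], [30, [0, 0, 0], [0, 0, -7]]]'

```text
time_s: 12.05
position: [469.9, 307.0, 142.6]
eef_rot: [0.999, 0.04, -0.0, 0.0]
ft_force: [0.2, -0.5, -0.9]
finger_gap: 43.9
```

>>> play_rows --motion '[[30, [0, 0, 0], [0, 0, -7]], [30, [0, 0, 0], [0, 0, -7]], [30, [0, 0, 0], [0, 0, -7]], [30, [0, 0, 0], [0, 0, -7]], [30, [0, 0, 0], [0, 0, -7]]]'

```text
time_s: 12.47
position: [469.8, 307.0, 142.6]
eef_rot: [0.941, 0.339, -0.0, 0.0]
ft_force: [-0.1, -0.7, -1.7]
finger_gap: 43.9
```

>>> play_rows --motion '[[30, [0, 0, 0], [0, 0, -7]], [30, [0, 0, 0], [0, 0, -7]], [30, [0, 0, 0], [0, 0, -7]], [30, [0, 0, 0], [0, 0, -7]], [30, [0, 0, 0], [0, 0, -7]]]'

```text
time_s: 12.88
position: [469.8, 307.0, 142.6]
eef_rot: [0.796, 0.606, -0.0, -0.0]
ft_force: [-0.4, -0.3, -1.7]
finger_gap: 43.5
```

```bash
python3 - <<'E'
from ovc import *
p=shot("wrist"); o=r.observe()
h=2*np.arctan2(o["eef_rot"][1],o["eef_rot"][0])
print(o["time_s"],o["position"],np.degrees(h),o["eef_rot"],o["finger_gap"],o["ft_force"],o["joint_pos"])
collar_ov(p,o["position"][:2],h+np.pi/2,o["position"][2]-3.7,"ovc8.png",(180,140,340,290),4)
pickle.dump({k:p[k] for k in("E","fx","fy","cx","cy","image")},open("w8.pkl","wb"))
E
```

```text
12.9333 [469.86718586 307.00376211 142.64179112] 75.13496733991147 [ 7.92635771e-01  6.09695418e-01 -1.74265663e-04 -2.45774531e-05] 43.485263873683934 [ 0.63327977 -0.15563016 -1.78862145] [ 5.13495592e-01  3.82865791e-01  1.56154970e+00 -7.82622753e-07
  1.19752914e+00 -7.97856686e-01]
```

View pics/ovc8.png

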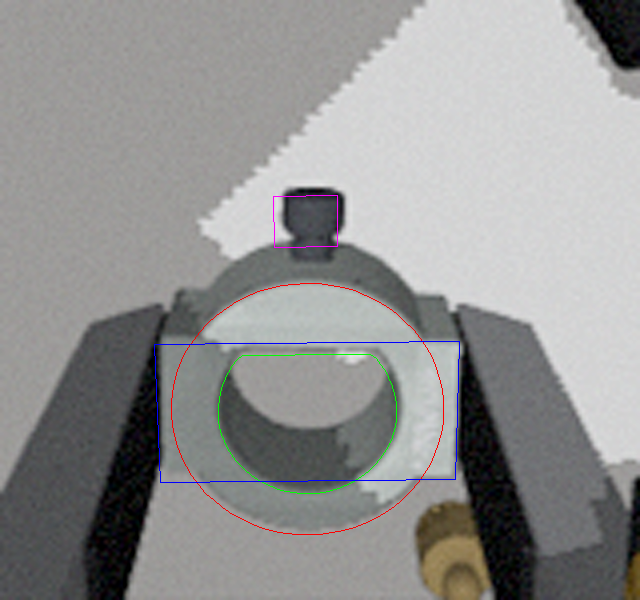

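>>> play_rows --motion '[[30, [-0.0353, 0.0097, 0], [0, 0, 0]], [30, [-0.0353, 0.0097, 0], [0, 0, 0]], [30, [-0.0353, 0.0097, 0], [0, 0, 0]], [30, [-0.0353, 0.0097, 0], [0, 0, 0]], [30, [-0.0353, 0.0097, 0], [0, 0, 0]]]'

```text
time_s: 13.35
position: [468.3, 122.5, 142.8]
eef_rot: [0.798, 0.602, 0.0, -0.0]
ft_force: [0.5, -0.2, -0.6]
finger_gap: 43.7
```

>>> play_rows --motion '[[30, [-0.0353, 0.0097, 0], [0, 0, 0]], [30, [-0.0353, 0.0097, 0], [0, 0, 0]], [30, [-0.0353, 0.0097, 0], [0, 0, 0]], [30, [-0.0353, 0.0097, 0], [0, 0, 0]], [30, [-0.0353, 0.0097, 0], [0, 0, 0]]]'

```text
time_s: 13.77
position: [467.1, -60.7, 143.0]
eef_rot: [0.798, 0.602, 0.0, 0.0]
ft_force: [1.4, 0.7, -0.5]
finger_gap: 43.8
```

>>> play_rows --motion '[[30, [-0.0353, 0.0097, 0], [0, 0, 0]], [30, [0, 0, 0.02], [0, 0, 0]], [30, [0, 0, 0.02], [0, 0, 0]], [30, [0, 0, 0], [0, 0, 0]], [30, [0, 0, 0], [0, 0, 0]]]'

```text
time_s: 14.18
position: [466.8, -95.5, 102.7]
eef_rot: [0.798, 0.603, -0.001, -0.001]
ft_force: [0.1, -0.8, -0.6]
finger_gap: 43.6
```

```bash
python3 - <<'E'
from ovc import *
p=shot("wrist"); o=r.observe()
h=2*np.arctan2(o["eef_rot"][1],o["eef_rot"][0])
print(o["time_s"],o["position"],np.degrees(h),o["eef_rot"],o["finger_gap"],o["ft_force"],o["joint_pos"][5])
pickle.dump({k:p[k] for k in("E","fx","fy","cx","cy","image")},open("w9.pkl","wb"))
c=(472.4,-95.0); th=np.radians(-15.2); s=4;off=np.array([170,100])
im=cv2.cvtColor(p["image"],cv2.COLOR_RGB2BGR)[100:245,170:350]; im=cv2.resize(im,None,fx=s,fy=s,interpolation=cv2.INTER_CUBIC)
k=np.clip(im*1.3,0,255).astype(np.uint8)
def dr(pts,col): cv2.polylines(k,[poly(p,stand_xy(c,th,pts),s,off)],True,col,1)
dr([(-70,-50,12),(70,-50,12),(70,50,12),(-70,50,12)],(0,0,255))
dr(circ(9.5,78,5.5,0),(255,0,255)); dr(circ(12,75.5,8,0),(0,255,255))
dr(circ(13.1,o["position"][2]-3.7,9.1,0),(0,255,0))
cv2.imwrite("pics/ov9.png",k)
E
```

```text
14.2333 [467.43003956 -95.45049363 103.56021317] 74.1831449918553 [7.97672644e-01 6.03090666e-01 2.38280732e-05 2.85883124e-05] 43.66754035639405 [ 0.25232655 -0.13417918 -1.24371384] -1.5729704760845296
```

View pics/ov9.png

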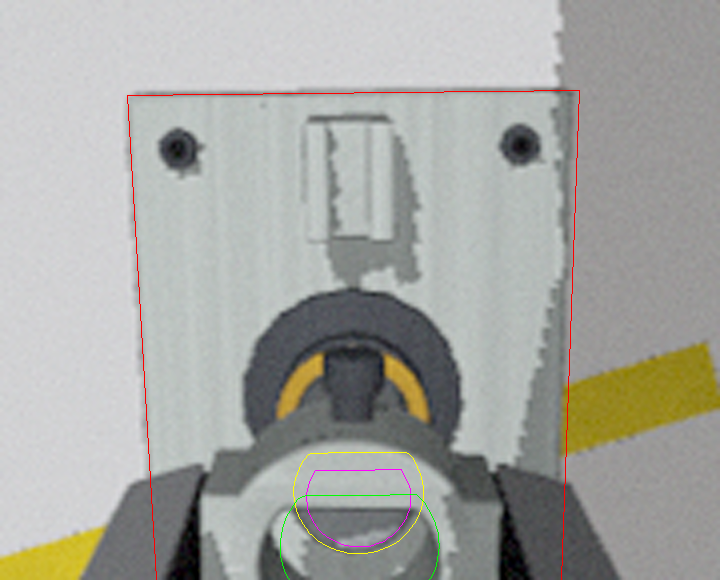

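>>> play_rows --motion '[[30, [0.0013, 0.0055, 0], [0, 0, -0.6]], [30, [0, 0, 0], [0, 0, 0]], [30, [0, 0, 0], [0, 0, 0]], [30, [0, 0, 0], [0, 0, 0]]]'

```text
time_s: 14.57
position: [473.1, -95.7, 103.4]
eef_rot: [0.794, 0.608, 0.0, 0.0]
ft_force: [-0.2, 0.0, -1.3]
finger_gap: 43.6
```

```bash
python3 - <<'E'
from ovc import *
p=shot("wrist"); o=r.observe()
h=2*np.arctan2(o["eef_rot"][1],o["eef_rot"][0])
print(o["time_s"],o["position"],np.degrees(h),o["eef_rot"],o["finger_gap"],o["ft_force"],o["joint_pos"][5])
pickle.dump({k:p[k] for k in("E","fx","fy","cx","cy","image")},open("w10.pkl","wb"))
c=(472.4,-95.0); th=np.radians(-15.2); s=4;off=np.array([165,130])
im=cv2.cvtColor(p["image"],cv2.COLOR_RGB2BGR)[130:275,165:350]; im=cv2.resize(im,None,fx=s,fy=s,interpolation=cv2.INTER_CUBIC)
k=np.clip(im*1.3,0,255).astype(np.uint8)
def dr(pts,col): cv2.polylines(k,[poly(p,stand_xy(c,th,pts),s,off)],True,col,1)
dr(circ(9.5,78,5.5,0),(255,0,255)); dr(circ(12,75.5,8,0),(0,255,255)); dr(circ(16.5,33),(255,255,0))
dr(circ(13.1,o["position"][2]-3.7,9.1,0),(0,255,0));dr(circ(13.1,o["position"][2]-3.7+22,9.1,0),(0,255,0))
cv2.imwrite("pics/ov10.png",k)
E
```

```text
14.6167 [473.00662471 -95.72203973 103.25860998] 74.85341906736186 [7.94131373e-01 6.07746089e-01 1.37802332e-04 1.83948509e-04] 43.56386138802941 [ 0.49680286  0.4811281  -0.64081564] -1.582024722009242
```

View pics/ov10.png

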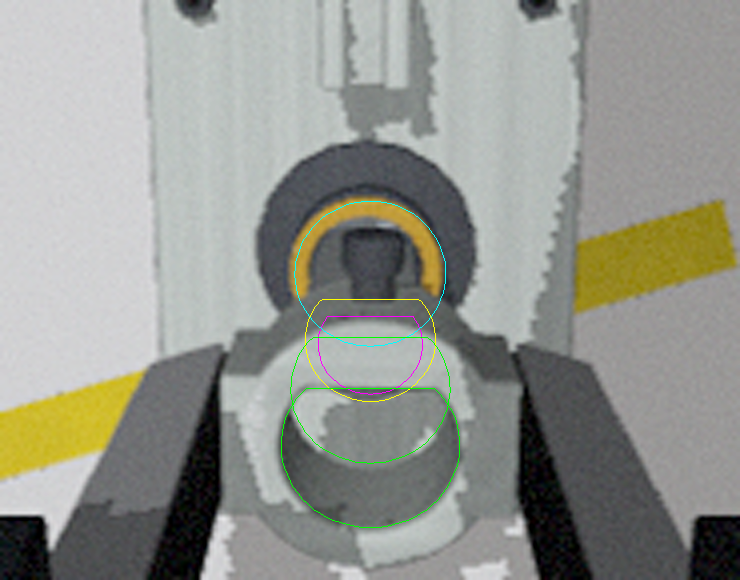

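>>> play_rows --motion '[[30, [-0.0003, -0.0004, 0.009], [0, 0, 0]], [30, [0, 0, 0.009], [0, 0, 0]], [30, [0, 0, 0], [0, 0, 0]], [30, [0, 0, 0], [0, 0, 0]]]'

```text
time_s: 14.95
position: [471.9, -95.9, 84.1]
eef_rot: [0.794, 0.608, -0.001, -0.001]
ft_force: [1.1, 1.0, -0.7]
finger_gap: 44.0
```

>>> play_rows --motion '[[30, [0, 0, 0.002], [0, 0, 0]], [30, [0, 0, 0.002], [0, 0, 0]], [30, [0, 0, 0.002], [0, 0, 0]], [30, [0, 0, 0], [0, 0, 0]]]'

```text
time_s: 15.28
position: [472.3, -96.0, 78.6]
eef_rot: [0.794, 0.608, -0.0, -0.0]
ft_force: [0.4, 0.3, -2.0]
finger_gap: 43.7
```

>>> play_rows --motion '[[30, [0, 0, 0.002], [0, 0, 0]], [30, [0, 0, 0.002], [0, 0, 0]], [30, [0, 0, 0], [0, 0, 0]]]'

```text
time_s: 15.53
position: [472.3, -96.0, 74.6]
eef_rot: [0.794, 0.608, -0.0, -0.0]
ft_force: [0.0, -0.2, -1.7]
finger_gap: 44.0
```

>>> play_rows --motion '[[30, [0, 0, 0.003], [0, 0, 0]], [30, [0, 0, 0.003], [0, 0, 0]], [30, [0, 0, 0.003], [0, 0, 0]], [30, [0, 0, 0], [0, 0, 0]]]'

```text
time_s: 15.87
position: [472.1, -96.0, 65.3]
eef_rot: [0.794, 0.608, -0.0, -0.0]
ft_force: [-0.2, 0.2, -0.9]
finger_gap: 43.8
```

>>> play_rows --motion '[[30, [0, 0, 0.004], [0, 0, 0]], [30, [0, 0, 0.004], [0, 0, 0]], [30, [0, 0, 0.004], [0, 0, 0]], [30, [0, 0, 0.004], [0, 0, 0]], [30, [0, 0, 0], [0, 0, 0]]]'

```text
time_s: 16.28
position: [472.0, -96.0, 49.0]
eef_rot: [0.794, 0.608, -0.0, -0.001]
ft_force: [0.3, -0.3, -1.1]
finger_gap: 43.9
```

>>> play_rows --motion '[[30, [0, 0, 0.003], [0, 0, 0]], [30, [0, 0, 0.003], [0, 0, 0]], [30, [0, 0, 0], [0, 0, 0]], [30, [0, 0, 0], [0, 0, 0]], [30, [0, 0, 0], [0, 0, 0]]]'

```text
time_s: 16.7
position: [472.5, -96.1, 44.0]
eef_rot: [0.794, 0.608, 0.0, 0.0]
ft_force: [-0.3, 0.2, -1.8]
finger_gap: 43.8
```

>>> play_rows --motion '[[30, [0, 0, 0.003], [0, 0, 0]], [30, [0, 0, 0.002], [0, 0, 0]], [30, [0, 0, 0.001], [0, 0, 0]], [30, [0, 0, 0], [0, 0, 0]], [30, [0, 0, 0], [0, 0, 0]]]'

```text
time_s: 17.12
position: [472.4, -96.1, 37.9]
eef_rot: [0.794, 0.608, -0.0, -0.0]
ft_force: [-0.2, 0.3, -0.6]
finger_gap: 43.5
```

>>> play_rows --motion '[[30, [0, 0, 0.002], [0, 0, 0]], [30, [0, 0, 0.001], [0, 0, 0]], [30, [0, 0, 0], [0, 0, 0]], [30, [0, 0, 0], [0, 0, 0]]]'

```text
time_s: 17.45
position: [472.6, -96.1, 35.1]
eef_rot: [0.794, 0.608, 0.0, 0.0]
ft_force: [0.3, -0.4, 3.1]
finger_gap: 44.1
```

>>> play_rows --motion '[[30, [0, 0, 0.001], [0, 0, 0]], [30, [0, 0, 0.001], [0, 0, 0]], [30, [0, 0, 0], [0, 0, 0]], [30, [0, 0, 0], [0, 0, 0]]]'

```text
time_s: 17.78
position: [472.6, -96.1, 33.1]
eef_rot: [0.794, 0.608, 0.0, 0.0]
ft_force: [-0.8, -0.0, 4.9]
finger_gap: 43.7
```

>>> play_rows --motion '[[30, [0, 0, 0.001], [0, 0, 0]], [30, [0, 0, 0.001], [0, 0, 0]], [30, [0, 0, 0], [0, 0, 0]], [30, [0, 0, 0], [0, 0, 0]]]'

```text
time_s: 18.12
position: [472.7, -96.1, 31.6]
eef_rot: [0.794, 0.608, 0.0, 0.0]
ft_force: [-3.2, 0.1, 11.9]
finger_gap: 43.8
```

>>> play_rows --motion '[[30, [0, 0, 0.001], [0, 0, 0]], [30, [0, 0, 0], [0, 0, 0]], [30, [0, 0, 0], [0, 0, 0]]]'

```text
time_s: 18.37
position: [472.8, -96.1, 31.4]
eef_rot: [0.794, 0.608, 0.0, 0.0]
ft_force: [-9.1, 1.9, 25.7]
finger_gap: 43.9
```

>>> play_rows --motion '[[30, [0, 0, -0.0004], [0, 0, 0]], [30, [0, 0, 0], [0, 0, 0]], [30, [0, 0, 0], [0, 0, 0]]]'

```text
time_s: 18.62
position: [472.7, -96.1, 31.5]
eef_rot: [0.794, 0.608, 0.0, 0.0]
ft_force: [-5.4, 0.8, 20.3]
finger_gap: 43.8
```

```bash
python3 - <<'E'
from ovc import *
p=shot("wrist"); o=r.observe()
h=2*np.arctan2(o["eef_rot"][1],o["eef_rot"][0])
print(o["time_s"],o["position"],np.degrees(h),o["eef_rot"],o["finger_gap"],o["ft_force"],o["moment"])
c=(472.4,-95.0); th=np.radians(-15.2); s=4;off=np.array([160,110])
im=cv2.cvtColor(p["image"],cv2.COLOR_RGB2BGR)[110:260,160:350]; im=cv2.resize(im,None,fx=s,fy=s,interpolation=cv2.INTER_CUBIC)
k=np.clip(im*1.3,0,255).astype(np.uint8)
def dr(pts,col): cv2.polylines(k,[poly(p,stand_xy(c,th,pts),s,off)],True,col,1)
dr(circ(9.5,78,5.5,0),(255,0,255)); dr(circ(12,50,8,0),(0,255,255))
dr(circ(13.1,50,9.1,0),(0,255,0)); dr([(-65,-9,42),(-41,-9,42),(-41,9,42),(-65,9,42)],(255,0,0))
dr([(-30,-4.8,39),(-22,-4.8,39),(-22,4.8,39),(-30,4.8,39)],(255,0,255))
cv2.imwrite("pics/ov11.png",k)
q=shot("scene"); save(q,"s11.png",(260,250,380,340),6)
E
```

```text
18.6667 [472.75079838 -96.1505662   31.47070902] 74.84918603157077 [7.94153755e-01 6.07716701e-01 2.59194555e-04 3.97164855e-04] 43.880168524829216 [-5.08397804  0.78428084 20.36717492] [0.30731575 1.16855967 0.02730772]
```

View pics/ov11.png

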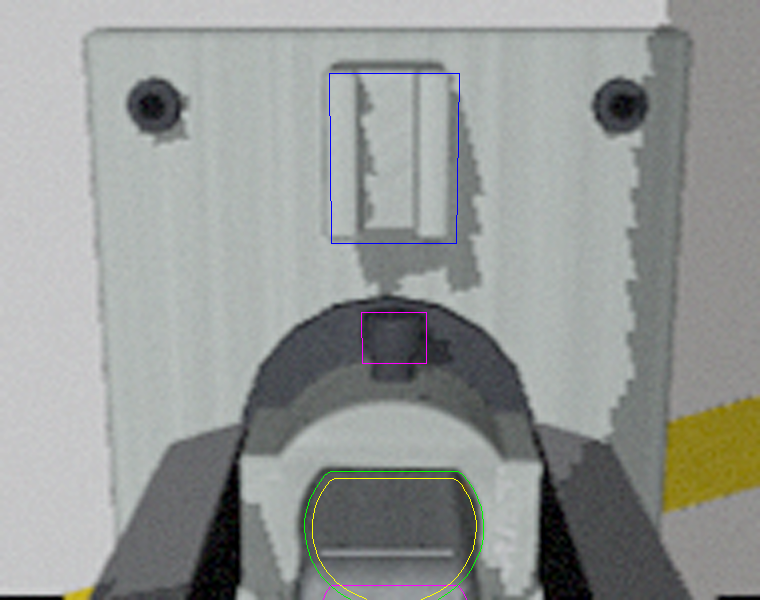

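View pics/s11.png

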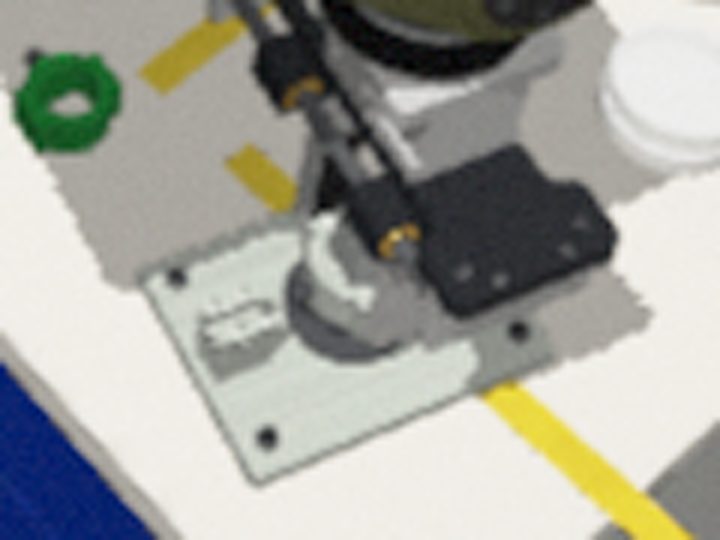

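The collar is at the stop: z held at 31.5 with 20 N of push and a gap of 43.9. The screw, at crop (394,340), is in line with the cradle groove at (388,150). Handing in.

```bash
python3 -c "
from station import r
print(r.job_done()); o=r.observe(); print(o['time_s'],o['position'],o['ft_force'],o['finger_gap'])"
```

```text
the job is handed in; nothing more can be done
None
the job is handed in; nothing more can be done
```

The job is handed in after about 19 s of the 61 s limit, with the gripper still holding the collar down on the washer. `job_done()` gives no verdict, and the state could not be read afterwards.

- **Shaft:** I pinched it across the flat (20 mm gap) and turned it about 49° clockwise. The wrist camera then showed the flat facing the cradle.
- **Collar:** I picked the grey collar with the D-bore and set screw, turned it about 140° and lowered it over the shaft. It went on with no noticeable resistance, and I pushed it down until the washer stopped it.

Last checks before handing in:
- **Press:** the height stopped changing at 31.5 mm (TCP), which puts the collar's underside at about 27.8 mm; the washer's stop is at 28 mm. The push is about 20 N.
- **Grip:** the fingers are closed on the 44 mm faces, reading 43.9 mm, with the grip set to 40 N. I did not measure the grip force itself.
- **Alignment:** the tool is upright, its heading is within about 0.1° of target, and the screw lines up with the cradle groove to within about 1 mm.

**Small disagreements:** the camera and arm differed by about 1 mm on the shaft axis. A sideways force of about 5 N remained in the held pose.

I did not touch the bystanders or look-alikes, but I took no final picture to confirm each one's position.

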